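# Unclip and open a glue-up jig

## Task

The glue on the block in the jig has set: pull the red-looped spring clip straight out sideways from the steel stud, lay it down whole inside the aluminium tray (do not drop it from a height), and only then swing the blue hold-down bar up until it stands upright and leave it standing. Leave the block lying in its place in the jig, and do not shift or tip the glue bottle, the wax tin or the tape measure.

Things in the scene. Friction and masses are not known exactly. Their poses are not given: they have to be found in the camera images.
- clip_loop (a point): Centre of the red loop of the spring clip, at mid-height. Axes: x = the way it pulls out of the stud, y across the clip, both level. The loop is a flat ring of 10 mm round section, 42 mm wide over its outside along y, with straight sides (26 mm, parallel to x, centred here); its outer end is 32 mm away along +x. It hangs free beside the bar with 35 mm of air below, 57 mm from the stud's axis
- clip_tip (a point): Free end of the clip's straight leg: 6 mm steel wire from the loop back along -x, through the stud. The tip lies 100 mm behind clip_loop and 4 mm to its +y side; same axes as clip_loop
- spring_clip: The whole spring clip, R-shaped, flat, 135 mm long, about 60 g. Origin on its straight leg, 57 mm behind the loop's centre (on the stud's axis at the start). Besides the straight leg a springy wire leg on the -y side hugs the stud: pulling along +x takes about 5 to 15 N until it has snapped over the stud, and the clip is free after 60 mm of travel. Out of the stud this leg is at most 30 mm to the -y side
- stud_hole (a point): Centre of the 10 mm cross hole in the jig's steel stud (28 mm across, top 19 mm above this point); the jig is fixed. Axes: x from the stud to the bar's hinge, y along the cross hole (the clip comes out to +y), z up. The closed bar's top is 5 mm below this point
- hold_bar (a joint): Angle of the hold-down bar about its hinge, rad: 0 lying closed over the block, 1.57 standing upright, stop at 1.75. Stiff hinge: about 4 N at the handle lifts it and it stays at any angle where it is left. While the clip is in the stud the bar cannot be lifted
- bar_handle (a point): Centre of the pale wooden handle at the free end of the blue hold-down bar: 54 mm long along the bar, 30 mm wide, 22 mm thick, 155 mm from the hinge axis; grip it across its width from above. The stud's near face is 31 mm from here towards the hinge. Axes: x along the bar to the hinge, y across the handle (parallel to the hinge axis). The bar is 44 mm wide, 12 mm thick
- bar_hinge (a point): Middle of the bar's hinge axis, 50 mm above the bench; y along the hinge axis. The bar opens by swinging its handle up and over towards the hinge side
- tray_floor (a point): Centre of the inner floor (14 mm above the bench) of the shallow aluminium tray with thick black liner, fixed; inside 97 mm along x, 182 mm along y; rim 37 mm above the bench
- block_centre (a point): Centre of the glued wooden block (50 x 120 x 24 mm, loose) that lies across the jig's board between two dark cleats, under the bar
- glue_bottle: Yellow glue bottle standing on the bench, 42 x 60 x 201 mm, origin under its centre; a bystander
- wax_tin: Round flat tin, 71 mm across, 28 mm high, origin under its centre; a bystander
- tape_measure: Tape measure standing on the bench, 36 x 87 x 64 mm, origin under its centre; a bystander

How it is judged:
On the way, in this order (a step that is already met when the one before it is completed fails the run):
1. the clip is clear of the stud, sideways, with the bar still down (y of clip_tip in the frame of stud_hole above 0.016 m and value of joint hold_bar below 0.1 rad), for 0.1 s.
2. the whole clip lies in the tray, let go, with the bar still down (x of clip_loop in the frame of tray_floor between -0.048 and 0.048 m and y of clip_loop in the frame of tray_floor between -0.091 and 0.091 m and z of each of clip_loop, clip_tip in the frame of tray_floor below 0.018 m and x of clip_tip in the frame of tray_floor between -0.048 and 0.048 m and y of clip_tip in the frame of tray_floor between -0.091 and 0.091 m and contact force between the fingers and spring_clip below 0.05 N and linear speed of spring_clip below 0.03 m/s and value of joint hold_bar below 0.1 rad), for 0.2 s.
3. the bar stands up (value of joint hold_bar above 1.25 rad), for 0.2 s.
At the end, for the whole second after the job is handed in: The whole clip lies at rest inside the tray (loop centre and leg tip within its walls and less than 18 mm above its floor), the bar stands at more than 1.25 rad (72 degrees), both are let go, and the block is within 15 mm of where it lay (x of clip_loop in the frame of tray_floor between -0.048 and 0.048 m and y of clip_loop in the frame of tray_floor between -0.091 and 0.091 m and z of each of clip_loop, clip_tip in the frame of tray_floor below 0.018 m and x of clip_tip in the frame of tray_floor between -0.048 and 0.048 m and y of clip_tip in the frame of tray_floor between -0.091 and 0.091 m and contact force between the fingers and spring_clip below 0.05 N and linear speed of spring_clip below 0.03 m/s and value of joint hold_bar above 1.25 rad and distance of block_centre from where it was at the start of the episode below 0.015 m); the robot touches nothing.
It fails at once if the clip is dropped (falls faster than 1 m/s, about 5 cm, out of the fingers) (linear speed of spring_clip above 1 m/s and contact force between the fingers and spring_clip below 0.05 N).
It fails at once if the glue bottle, wax tin or tape measure is shifted by more than 3 cm or tipped (distance of any of glue_bottle, wax_tin, tape_measure from where it was at the start of the episode above 0.03 m or angle between any of glue_bottle, wax_tin, tape_measure's own z axis and vertical above 0.5 rad).
It also fails if it takes over 54 s, if anything falls off the work surface, if the arm or the gripper's body presses on something with over 40 N, if the wrist force passes 120 N, or if a joint passes its speed limit or range.

## Robot

A 7-joint arm with a two-finger parallel gripper is mounted at the origin on a cart in front of the work surface, level with it; the furniture and walls round the work are solid. World frame = base frame: x ahead of the robot, y to its left, z up, the work surface at z = 0. Lengths are in m, angles in rad, forces in N, time in s.
With the tool pointing down it reaches from about 0.4 to 0.875 m from the base axis. Payload 19.3 kg.
Tool frame: the origin (TCP) lies at the very end of the fingers, on their centre line; the grasp point (between the pads) lies robot.grip_point_offset behind it (robot.grip_point_offset is the distance from the TCP to the grasp point, in m); z points along the fingers, y is the direction in which the jaws open and shut (so a half turn about z gives the same grasp; the last joint's range is limited). The gripper opens to 85 mm and grips with 20 to 120 N. Pads are 22 mm wide; open, the fingers measure 114 mm over their backs; the gripper's body (76 mm by 85 mm) begins 54 mm behind the grasp point. The pads swing forward as they close: fully open they stand 13 mm farther back than shut.
Start: joints at [1.159, 0.521, -0.036, 1.599, 0.021, 1.021, -0.113], TCP at [0.209, -0.589, 0.231] pointing down, gripper open.
Joint ranges: [-2.91, 2.91], [-0.3, 2.13], [-1.5, 1.42], [0.17, 2.43], [-1.26, 4.41], [0.16, 1.93], [-2.52, 2.52]. Speed limits (rad/s): [1.89, 1.89, 2.39, 2.39, 3.01, 3.01, 3.01].

## Interface

Orientations are given as a rotation vector (axis times angle).
In Python, from plant import state, vision, robot gives the robot as it stands.
- The arm moves only by the tool drive_tool, never from a script. Its arguments are lists of equal length, an entry for each row: "xyz": the shift along the tool's x, y, z in units of 0.2 m (1.0 is 0.2 m), a list of three; "rot": the turn, a rotation vector about the tool's x, y, z in units of 180 degrees (1.0 is 180 degrees), a list of three; "claw": the opening, from -1 (shut) to 1 (fully open), so that 0 is half open. A call has 1 to 10 rows; each row is the pose to reach, as a shift and turn from the pose commanded when the call began, along the tool's axes at that moment, turning the shorter way round; what a row does not reach only later rows make up. A row lasts 1/8 s, in which the tool goes at most 62.5 mm and 10.7 degrees, less where a joint would pass 70% of its speed; a pose out of reach is approached as far as the arm can. A call with a number of a shift or a turn outside -1 to 1 is refused whole. A call with a gripper value outside its range is refused whole. The fingers move at their own pace and stop on an object; the grip force is fixed at half the most. Time passes only in rows, so rows that repeat a pose let the fingers close. It gives the time, the measured TCP pose, the force and the opening at its end, in the units of the state.
- state(): the state, without advancing time (a new reading comes with each control period).
- vision.read_camera(name): name is "scene" or "top"; returns (picture, depth): 384x512x3 uint8, blue, green, red; 384x512 float32, m along the optical axis (not along the pixel's ray), 0 where there is no reading.
- vision.camera_model(name): a dict with "mtx" (3x3 intrinsics, pixels), "view" (4x4, takes a point from world to camera coordinates). Camera axes: x right, y up, looking along -z (the intrinsics and any distortion apply to the point x, -y, -z); pixel columns grow to the right and rows downward; lengths in m; the calibration is good to about 2 mm. A picture is of the moment at which its call begins. camera_model takes no time and is no camera call.
- robot.hand_in(): hands the job in, once; it reports no verdict.
The state is a dict: "t": time; "joint_pos": joint angles; "joint_vel": joint speeds; "tau": joint torques, N m; "eef_pos": TCP position; "tool_rot": TCP orientation; "wrist_force": force on the tool from outside, world axes, zero at the start; "torque": the same for the moment, N m; "opening": opening from 0.0 (shut) to 1.0 (fully open).
Only numpy, scipy, OpenCV 4.12 (cv2) and the standard library are available. Lean on these libraries where they do the work, as an engineer would, in place of code of your own. Each camera call takes 0.05 s, during which the arm holds its last target.

## Working session

There is one attempt and no reset: what is moved stays moved. The work goes in short steps, Python scripts to look and compute and a tool call to move; the robot and the scene stay as the last step left them, time stands still between calls to the robot, and variables do not carry over. Pictures are saved under pics/ and viewed, and the job is handed in when it is done.

Besides the shell and the picture viewer there is one more tool, called after "Request:" in YAML: its name, and indented under it one key for each argument. drive_tool: Moves the arm, as the interface text tells. Its arguments: {"type":"object","properties":{"xyz":{"type":"array"},"rot":{"type":"array"},"claw":{"type":"array"}},"required":["xyz","rot","claw"]}

```bash
mkdir -p pics; ls; python3 - <<'E'
from plant import state, vision, robot
import cv2,numpy as np
s=state();print(s);print(robot.grip_point_offset)
for n in("scene","top"):
    p,d=vision.read_camera(n);cv2.imwrite(f"pics/{n}0.png",p);np.savez(f"{n}0.npz",p=p,d=d)
    print(vision.camera_model(n))
E
```

```text
pics
{'t': 0.0, 'joint_pos': array([ 1.15879302,  0.52201987, -0.03631038,  1.59996376,  0.02121969,
        1.02109951, -0.11278494]), 'joint_vel': array([-2.83331801e-04,  8.22387287e-04,  6.79187134e-04,  2.31090088e-04,
        6.47690244e-04, -1.50562595e-03, -5.26023301e-05]), 'tau': array([ 5.41414247e-04, -9.27118492e+01,  1.98040254e+00, -3.69943357e+01,
        1.80507096e-02,  7.89305835e-03,  1.55312456e-06]), 'eef_pos': array([ 0.20933802, -0.5885641 ,  0.23073813]), 'tool_rot': array([-3.09477420e+00, -5.34111886e-01,  4.53206010e-04]), 'wrist_force': array([-0.47821152,  0.57559448,  0.38431243]), 'torque': array([-0.04729301, -0.01918399,  0.02169763]), 'opening': 0.9976200198085531}
0.0187
{'mtx': array([[408.76013743,   0.        , 254.47006634],
       [  0.        , 408.76013743, 189.63794105],
       [  0.        ,   0.        ,   1.        ]]), 'view': array([[-0.89244202, -0.45086348, -0.01641227,  0.45092568],
       [ 0.33993295, -0.69589312,  0.63259652, -0.21917421],
       [-0.29663585,  0.55897664,  0.77430762, -1.10632198],
       [ 0.        ,  0.        ,  0.        ,  1.        ]])}
{'mtx': array([[411.01798258,   0.        , 255.2095214 ],
       [  0.        , 411.01798258, 197.03765772],
       [  0.        ,   0.        ,   1.        ]]), 'view': array([[-0.02338785, -0.99972363,  0.00237993,  0.0088964 ],
       [ 0.99399648, -0.02299922,  0.10696742, -0.49596549],
       [-0.10688312,  0.00486738,  0.99425968, -1.47476038],
       [ 0.        ,  0.        ,  0.        ,  1.        ]])}
```

View pics/scene0.png

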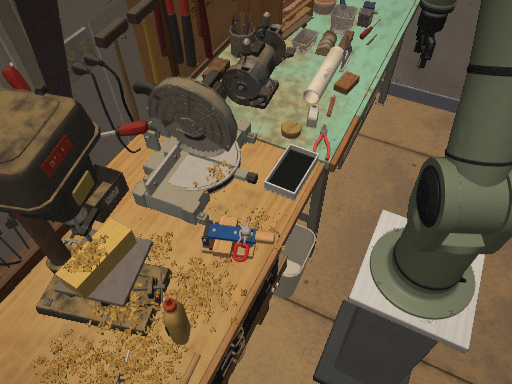

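View pics/top0.png

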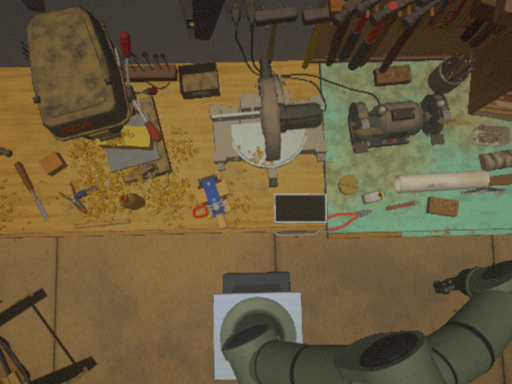

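The bench is across the top half of the top view. The jig is near px (212,200) with the red loop at (200,211), the tray near (300,208), the bottle near (132,201). The tin (348,184) and tape (373,196) are to the right. I'll zoom in next.

```bash
cat > h.py <<'E'
import numpy as np,cv2
from plant import state,vision,robot
def ray(n,u,v):
    m=vision.camera_model(n);K=m["mtx"];V=m["view"];R=V[:3,:3];t=V[:3,3]
    d=np.array([(u-K[0,2])/K[0,0],-(v-K[1,2])/K[1,1],-1.])
    return -R.T@t,R.T@d
def onplane(n,u,v,z):
    o,d=ray(n,u,v);return o+d*(z-o[2])/d[2]
def pts(n,D):
    o,_=ray(n,0,0)
    m=vision.camera_model(n);K=m["mtx"];R=m["view"][:3,:3]
    h,w=D.shape;u,v=np.meshgrid(np.arange(w),np.arange(h))
    d=np.stack([(u-K[0,2])/K[0,0],-(v-K[1,2])/K[1,1],-np.ones_like(u,float)],-1)
    return o+(d@R)*D[...,None]
def proj(n,p):
    m=vision.camera_model(n);K=m["mtx"];q=m["view"]@np.r_[p,1]
    return K[0,2]+K[0,0]*q[0]/-q[2],K[1,2]-K[1,1]*q[1]/-q[2]
E
python3 - <<'E'
from h import *
p=np.load("top0.npz")["p"];q=np.load("scene0.npz")["p"]
a=cv2.resize(p[160:240,180:390],None,fx=3.8,fy=3.8,interpolation=cv2.INTER_CUBIC)
cv2.imwrite("pics/topz.png",a)
b=cv2.resize(q[130:270,190:340],None,fx=4,fy=4,interpolation=cv2.INTER_CUBIC)
cv2.imwrite("pics/scz.png",b)
E
```

```text
(no output)
```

View pics/topz.png

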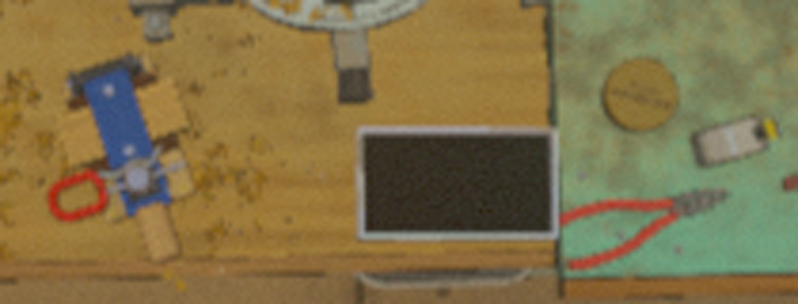

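View pics/scz.png

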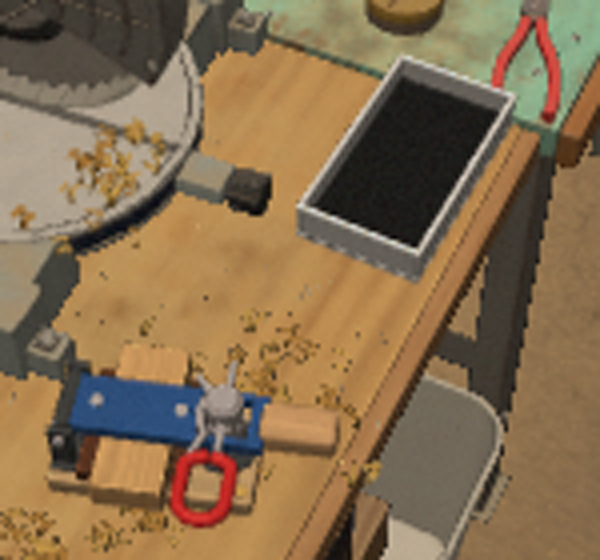

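```bash
python3 - <<'E'
from h import *
for n in("top","scene"):
    z=np.load(n+"0.npz");p=z["p"];d=z["d"];P=pts(n,d)
    hsv=cv2.cvtColor(p,cv2.COLOR_BGR2HSV)
    red=((hsv[...,0]<8)|(hsv[...,0]>172))&(hsv[...,1]>150)&(hsv[...,2]>110)
    N,l,s,c=cv2.connectedComponentsWithStats(red.astype(np.uint8),connectivity=8)
    for i in range(1,N):
        if s[i,4]>15: print(n,"red",s[i],c[i],np.round(np.median(P[l==i],0),3))
    bl=(abs(hsv[...,0].astype(int)-110)<12)&(hsv[...,1]>130)&(hsv[...,2]>80)
    N,l,s,c=cv2.connectedComponentsWithStats(bl.astype(np.uint8),connectivity=8)
    for i in range(1,N):
        if s[i,4]>15:
            print(n,"blue",s[i],c[i],np.round(np.median(P[l==i],0),3),cv2.minAreaRect(np.argwhere(l==i)[:,::-1].astype(np.float32)))
z=np.load("top0.npz");P=pts("top",z["d"])
np.set_printoptions(linewidth=250)
print("z mm, top jig");print("     ",*range(190,232,1))
for v in range(172,232): print(v,*[f"{x:3d}" for x in np.round(P[v,190:232,2]*1000).astype(int)])
E
```

```text
top red [388   2  10   8  60] [392.45         5.11666667] [ 0.93  -0.364  0.523]
top red [147 124  12  16 102] [152.51960784 131.39215686] [0.621 0.259 0.49 ]
top red [193 205  15  13  73] [200.21917808 211.26027397] [0.446 0.194 0.062]
top red [328 213  29   6  55] [341.41818182 214.23636364] [ 0.427 -0.318  0.013]
top red [330 216  28  14  50] [344.84 223.44] [ 0.391 -0.333  0.013]
top blue [203 179  16  25 188] [210.56914894 190.66489362] [0.519 0.156 0.056] ((210.6500244140625, 190.9499969482422), (22.452171325683594, 10.119288444519043), 71.56504821777344)
scene red [362  27   9   9  18] [365.16666667  31.11111111] [ 0.49  -1.069  0.026]
scene red [ 3 67 11 11 59] [ 7.88135593 71.23728814] [0.834 0.311 0.577]
scene red [119 120  27  13 172] [131.60465116 125.44186047] [0.622 0.261 0.49 ]
scene red [313 134  10  18  50] [317.04 142.5 ] [ 0.429 -0.325  0.013]
scene red [324 135   6  24  73] [326.94520548 146.50684932] [ 0.389 -0.326  0.013]
scene red [232 242  17  20 171] [240.21052632 251.75438596] [0.446 0.196 0.063]
scene red [163 299  13  11  68] [169.42647059 304.95588235] [0
[... 10188 characters left out ...]
   1   1   4
228  -4   6  -1  -1   6   5  -3   8  -4   2  -1   0  -1  -2  -2  -6   0  -1   2   1  -5   1   0   6   1   2   2  -2   2   6  57  55  56  56  57  48   5   0  -2  -1   1   2
229   0  -3  -4  -2  -1   2   0   6  -9   0  -5   1  -5  -3  -5   1  -5   0   2  -3  -3   4   1   3   1  -5   4   5   3   6  56  59  51   0  -2   2   5  -2   3  -3  -1  -7
230   2  -4   2  -2  -4  -4   2   3  -2   4   0  -7   1  -4   2   1  -3   1  -4   2   1  -4   1   3   2   3   0  -3  -2  -2  -1   0  -2   3   0  -1   2  -4   3   2  -7   2
231  -1   1   7   0  -3   3  -6   5   4  -3   2  -4   0   0   4   6  -4  -1   0   8   1  -2   5  -3   0   3  -4  -8   4   6   2  -7   3   0   5   0  -2  -5  -5  -5   1   0
```

```bash
python3 - <<'E'
from h import *
res={}
for n in("top","scene"):
    z=np.load(n+"0.npz");p=z["p"];P=pts(n,z["d"])
    hsv=cv2.cvtColor(p,cv2.COLOR_BGR2HSV)
    red=((hsv[...,0]<10)|(hsv[...,0]>170))&(hsv[...,1]>120)&(hsv[...,2]>80)
    red&=(abs(P[...,0]-.446)<.06)&(abs(P[...,1]-.195)<.06)
    q=np.argwhere(red)[:,::-1].astype(np.float32)
    Q=np.array([onplane(n,u,v,.063)[:2] for u,v in q])*1000
    print(n,"loop rect",cv2.minAreaRect(Q.astype(np.float32)),P[red][:,2].mean())
    X=P.reshape(-1,3);near=(abs(X[:,0]-.45)<.15)&(abs(X[:,1]-.15)<.12)
    X=X[near]
    st=X[(X[:,2]>.070)&(X[:,2]<.095)]
    print("stud top",len(st),st.mean(0),cv2.minEnclosingCircle((st[:,:2]*1000).astype(np.float32)))
    bar=(abs(hsv[...,0].astype(int)-110)<12)&(hsv[...,1]>130)&(hsv[...,2]>80)&(abs(P[...,2]-.056)<.008)
    B=P[bar];print("bar rect",cv2.minAreaRect((B[:,:2]*1000).astype(np.float32)),B[:,2].mean())
    # wooden handle
    w=(hsv[...,0]>5)&(hsv[...,0]<25)&(abs(P[...,2]-.06)<.012)&(P[...,0]<.44)&(P[...,0]>.35)&(abs(P[...,1]-.13)<.05)
    H=P[w];print("handle",len(H),H[:,2].mean(),np.percentile(H[:,2],[10,50,90]),cv2.minAreaRect((H[:,:2]*1000).astype(np.float32)))
    # tray liner
    t=(hsv[...,2]<70)&(abs(P[...,0]-.45)<.12)&(abs(P[...,1]+.12)<.14)&(abs(P[...,2]-.014)<.012)
    N,l,s,c=cv2.connectedComponentsWithStats(t.astype(np.uint8));i=1+np.argmax(s[1:,4]);T=P[l==i]
    print("tray floor",len(T),T.mean(0),cv2.minAreaRect((T[:,:2]*1000).astype(np.float32)))
    # block
    k=(abs(P[...,2]-.042)<.008)&(abs(P[...,0]-.5)<.1)&(abs(P[...,1]-.16)<.1)
    K=P[k];print("block",len(K),K.mean(0),cv2.minAreaRect((K[:,:2]*1000).astype(np.float32)))
E
```

```text
top loop rect ((445.6662902832031, 194.18783569335938), (39.315635681152344, 53.73314666748047), 19.401735305786133) 0.056476483551597706
stud top 51 [0.46324557 0.13422565 0.07755952] ((524.9969482421875, 119.6299057006836), 111.0837631225586)
bar rect ((497.0521240234375, 149.29998779296875), (126.80046844482422, 37.942893981933594), 18.794042587280273) 0.05587580320622363
handle 141 0.059834871075601835 [0.05576703 0.0600238  0.06400303] ((419.0331115722656, 131.1513671875), (86.5341796875, 47.41887283325195), 47.92057418823242)
tray floor 1202 [ 0.45303561 -0.16519956  0.01439184] ((453.548095703125, -166.310546875), (177.19834899902344, 89.5981216430664), 88.64854431152344)
block 326 [0.51422555 0.15257327 0.04205235] ((510.12969970703125, 145.00592041015625), (133.626708984375, 116.38475036621094), 62.04108810424805)
scene loop rect ((447.54302978515625, 195.68133544921875), (42.34598922729492, 58.04912567138672), 19.078752517700195) 0.06017056129662074
stud top 82 [0.46254175 0.13718974 0.07732121] ((522.4496459960938, 86.30305480957031), 91.78811645507812)
bar rect ((499.9407958984375, 148.8536834716797), (131.84246826171875, 45.177886962890625), 17.512575149536133) 0.0560177457529592
handle 210 0.059429349092027565 [0.05449033 0.06042591 0.06254311] ((410.41680908203125, 136.50259399414062), (53.424930572509766, 70.24146270751953), 7.78449821472168)
tray floor 1052 [ 0.45748374 -0.17120117  0.01450224] ((457.9790954589844, -174.283203125), (170.3221435546875, 91.87037658691406), 88.52530670166016)
block 509 [0.51223826 0.16355866 0.04250261] ((494.5028076171875, 163.13604736328125), (122.046630859375, 157.7733154296875), 71.80809783935547)
```

```bash
cat >> h.py <<'E'
from scipy.spatial.transform import Rotation as Ro
def mv(xyz,yaw_deg,tilt=None):
    """world target TCP, yaw of tool x (tool down) -> numbers"""
    s=state();R=Ro.from_rotvec(s["tool_rot"])
    a=np.radians(yaw_deg)
    T=Ro.from_matrix(np.array([[np.cos(a),np.sin(a),0],[np.sin(a),-np.cos(a),0],[0,0,-1.]]).T.T) if tilt is None else tilt
    d=R.inv().apply(np.array(xyz)-s["eef_pos"])/.2
    r=(R.inv()*T).as_rotvec()/np.pi
    m=R.as_matrix();print("yaw now",np.degrees(np.arctan2(m[1,0],m[0,0])))
    print("xyz",np.round(d,3),"rot",np.round(r,4));return d,r
E
python3 - <<'E'
from h import *
print(ray("top",0,0)[0],ray("scene",0,0)[0])
for n in("top","scene"):
    z=np.load(n+"0.npz");P=pts(n,z["d"]);X=P.reshape(-1,3)
    r=X[(abs(X[:,2]-.036)<.008)&(abs(X[:,0]-.455)<.09)&(abs(X[:,1]+.17)<.14)]
    print(n,"rim",len(r),cv2.minAreaRect((r[:,:2]*1000).astype(np.float32)), np.percentile(r,[1,99],axis=0))
    blk=X[(abs(X[:,2]-.042)<.006)&(abs(X[:,0]-.5)<.1)&(abs(X[:,1]-.16)<.1)]
    c,s_=np.cos(np.radians(18.8)),np.sin(np.radians(18.8)); q=blk[:,:2]-[.448,.192]
    a=q@[c,s_];b=q@[-s_,c];print("block along-bar from loop",np.percentile(a,[2,10,90,98]),"along pull",np.percentile(b,[2,98]))
    X=X[(X[:,2]>.08)&(X[:,0]>.2)&(X[:,0]<.75)&(abs(X[:,1])<.5)]
    for x0 in np.arange(.3,.75,.05):
        print(round(x0,2),[ (lambda k: round(k.max(),2) if len(k)>2 else 0)(X[(abs(X[:,0]-x0-.025)<.025)&(abs(X[:,1]-y-.025)<.025),2]) for y in np.arange(-.35,.5,.05)])
# bystanders
E
```

```text
[0.33556903 0.00466534 1.51932576] [0.1487548  0.66919224 1.00268309]
top rim 319 ((467.9859619140625, -179.2500762939453), (255.93020629882812, 144.90199279785156), 88.08443450927734) [[ 0.3952139  -0.26001992  0.02911812]
 [ 0.53950768 -0.05426641  0.04343216]]
block along-bar from loop [0.02132572 0.03005602 0.07228366 0.08365882] along pull [-0.11611471  0.00050288]
0.3 [0, 0, 0, 0, 0, 0, 0, np.float64(1.52), 0, 0, 0, 0, 0, 0, 0, 0, 0]
0.35 [0, 0, 0, 0, 0, 0, 0, 0, 0, 0, 0, 0, 0, 0, 0, 0, 0]
0.4 [0, 0, 0, 0, 0, 0, 0, 0, 0, 0, 0, 0, 0, 0, 0, 0, 0]
0.45 [0, 0, 0, 0, 0, 0, 0, 0, 0, np.float64(0.09), 0, 0, 0, 0, 0, np.float64(0.2), np.float64(0.14)]
0.5 [0, 0, 0, 0, 0, 0, 0, 0, 0, 0, 0, 0, 0, 0, 0, np.float64(0.14), 0]
0.55 [0, 0, 0, 0, 0, np.float64(0.24), np.float64(0.24), 0, 0, 0, 0, np.float64(0.49), np.float64(0.49), 0, np.float64(0.17), np.float64(0.17), np.float64(0.53)]
0.6 [0, 0, 0, 0, 0, np.float64(0.32), np.float64(0.32), 0, 0, 0, 0, np.float64(0.5), np.float64(0.5), np.float64(0.59), np.float64(0.59), np.float64(0.59), np.float64(0.59)]
0.65 [np.float64(0.28), 0, 0, np.fl
[... 1011 characters left out ...]
at64(0.18), 0]
0.55 [0, 0, 0, 0, 0, np.float64(0.23), np.float64(0.24), 0, 0, 0, 0, 0, 0, 0, 0, np.float64(0.17), np.float64(0.52)]
0.6 [np.float64(0.13), 0, 0, 0, 0, np.float64(0.32), np.float64(0.32), 0, 0, 0, 0, np.float64(0.49), np.float64(0.5), np.float64(0.58), np.float64(0.59), np.float64(0.59), np.float64(0.59)]
0.65 [np.float64(0.28), 0, 0, 0, 0, np.float64(0.34), np.float64(0.34), 0, 0, 0, 0, 0, np.float64(0.48), np.float64(0.59), np.float64(0.59), np.float64(0.59), np.float64(0.59)]
0.7 [np.float64(0.2), 0, np.float64(0.29), np.float64(0.3), np.float64(0.3), np.float64(0.35), np.float64(0.35), 0, 0, 0, 0, 0, 0, np.float64(0.6), np.float64(0.59), np.float64(0.59), np.float64(0.45)]
```

```bash
python3 - <<'E'
from h import *
C=[(357,127),(557,127),(557,239),(357,239)]
q=np.array([onplane("top",180+(a+.5)/3.8-.5,160+(b+.5)/3.8-.5,.037) for a,b in C]);print(q,q.mean(0))
C=[(407,57),(515,95),(418,262),(299,208)]
q=np.array([onplane("scene",190+(a+.5)/4-.5,130+(b+.5)/4-.5,.037) for a,b in C]);print(q,q.mean(0))
mv([.45,-.42,.23],19.6-25)
E
```

```text
[[ 0.5079273  -0.06962217  0.037     ]
 [ 0.50350872 -0.26078094  0.037     ]
 [ 0.39661412 -0.25630226  0.037     ]
 [ 0.40103139 -0.06660999  0.037     ]] [ 0.45227038 -0.16332884  0.037     ]
[[ 0.49685412 -0.25899207  0.037     ]
 [ 0.39966361 -0.25689462  0.037     ]
 [ 0.40174392 -0.06132544  0.037     ]
 [ 0.50557813 -0.07003732  0.037     ]] [ 0.45095995 -0.16181236  0.037     ]
yaw now 19.580569128605646
xyz [ 1.416 -0.391  0.004] rot [-3.000e-04  1.000e-04  1.388e-01]
```

Request:
drive_tool:
  xyz:
    - [1.0,-0.3,0]
    - [1.0,-0.3,0]
    - [1.0,-0.3,0]
    - [1.0,-0.3,0]
  rot:
    - [0,0,-0.13]
    - [0,0,-0.13]
    - [0,0,-0.13]
    - [0,0,-0.13]
  claw: [0.6,0.6,0.6,0.6]

```text
t: 0.6
eef_pos: [0.3809, -0.4624, 0.2311]
tool_rot: [-2.92, -1.158, -0.002]
wrist_force: [-0.7, -0.8, 0.2]
opening: 0.802
```

```bash
python3 - <<'E'
from h import *
print(state()["eef_pos"],state()["opening"]);mv([.46,-.30,.23],65);mv([.448,.192,.2],108.8)
E
```

```text
[ 0.38092043 -0.4624186   0.23113172] 0.8021984609224045
yaw now 43.25491088749101
xyz [ 0.844 -0.321  0.007] rot [-0.     -0.0005 -0.1208]
yaw now 43.25491088749101
xyz [ 2.486 -2.153  0.16 ] rot [ 2.000e-04 -5.000e-04 -3.641e-01]
```

Request:
drive_tool:
  xyz:
    - [0.85,-0.4,0]
    - [0.85,-0.4,0]
    - [0.85,-0.4,0]
    - [0.85,-0.4,0]
  rot:
    - [0,0,-0.14]
    - [0,0,-0.14]
    - [0,0,-0.14]
    - [0,0,-0.14]
  claw: [0.6,0.6,0.6,0.6]

```text
t: 1.1
eef_pos: [0.4492, -0.2871, 0.2315]
tool_rot: [-2.596, -1.769, -0.002]
wrist_force: [-0.2, -1.0, -0.4]
opening: 0.8
```

```bash
python3 - <<'E'
from h import *
print(state()["eef_pos"],state()["opening"]);mv([.45,-.1,.23],95)
E
```

```text
[ 0.44915188 -0.2871206   0.2314559 ] 0.7998272700405479
yaw now 68.53407971523716
xyz [ 0.872 -0.338  0.008] rot [ 1.00e-04 -4.00e-04 -1.47e-01]
```

Request:
drive_tool:
  xyz:
    - [0.9,-0.35,0]
    - [0.9,-0.35,0]
    - [0.9,-0.35,0]
    - [0.9,-0.35,0]
  rot:
    - [0,0,-0.15]
    - [0,0,-0.15]
    - [0,0,-0.15]
    - [0,0,-0.15]
  claw: [0.6,0.6,0.6,0.6]

```text
t: 1.6
eef_pos: [0.4494, -0.0951, 0.2315]
tool_rot: [-2.113, -2.324, -0.001]
wrist_force: [-0.6, -0.4, 0.2]
opening: 0.799
```

```bash
python3 - <<'E'
from h import *
print(state()["eef_pos"],state()["opening"]);mv([.448,.1,.2],108.8)
E
```

```text
[ 0.4494467  -0.09513067  0.23149464] 0.7990007270338666
yaw now 95.44625003866703
xyz [0.972 0.085 0.158] rot [ 0.0001 -0.0001 -0.0742]
```

Request:
drive_tool:
  xyz:
    - [0.97,0.085,0.1]
    - [0.97,0.085,0.1]
    - [0.97,0.085,0.1]
    - [0.97,0.085,0.1]
  rot:
    - [0,0,-0.074]
    - [0,0,-0.074]
    - [0,0,-0.074]
    - [0,0,-0.074]
  claw: [0.6,0.6,0.6,0.6]

```text
t: 2.1
eef_pos: [0.4489, 0.0996, 0.211]
tool_rot: [-1.831, -2.551, -0.001]
wrist_force: [1.2, -1.2, 0.6]
opening: 0.802
```

```bash
python3 - <<'E'
from h import *
print(state()["eef_pos"],state()["opening"]);mv([.448,.193,.12],108.8)
E
```

```text
[0.44889458 0.09963968 0.2109555 ] 0.8018888406345186
yaw now 108.6553733156683
xyz [0.443 0.145 0.455] rot [-0.     -0.0003 -0.0008]
```

Request:
drive_tool:
  xyz:
    - [0.3,0.1,0]
    - [0.443,0.145,0.1]
    - [0.443,0.145,0.4]
    - [0.443,0.145,0.455]
    - [0.443,0.145,0.455]
  rot:
    - [0,0,0]
    - [0,0,0]
    - [0,0,0]
    - [0,0,0]
    - [0,0,0]
  claw: [0.6,0.6,0.6,0.6,0.6]

```text
t: 2.72
eef_pos: [0.4488, 0.1892, 0.1207]
tool_rot: [-1.838, -2.548, 0.002]
wrist_force: [1.2, -0.5, 0.9]
opening: 0.8
```

```bash
python3 - <<'E'
from h import *
print(state()["eef_pos"],state()["opening"])
p,d=vision.read_camera("scene");cv2.imwrite("pics/s1.png",cv2.resize(p[110:290,150:350],None,fx=3.3,fy=3.3,interpolation=cv2.INTER_CUBIC))
mv([.448,.192,.045],108.8)
E
```

```text
[0.44883398 0.18917415 0.12070371] 0.7997195953415002
yaw now 108.40326524279324
xyz [ 0.013 -0.003  0.383] rot [ 0.0003  0.0001 -0.0022]
```

View pics/s1.png

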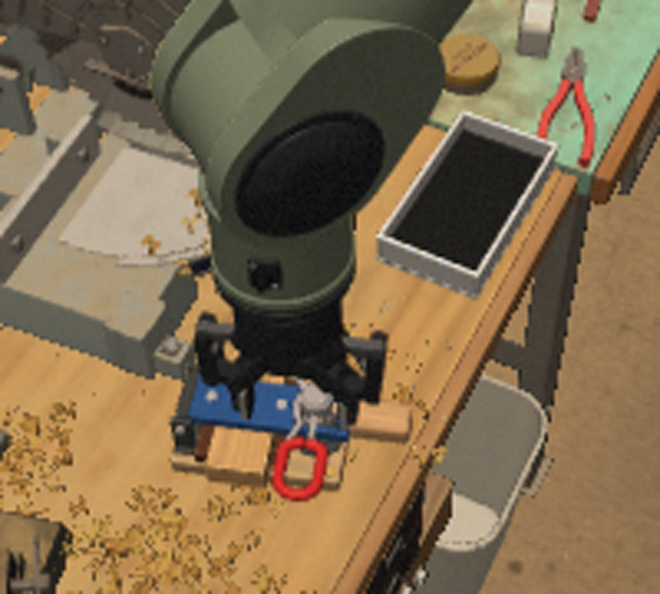

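```bash
python3 - <<'E'
from h import *
f=lambda p:tuple(np.round((np.array(proj("scene",p))-[150,110])*3.3))
print(f([.4488,.189,.1207]),f([.4488,.189,.13]),f([.448,.192,.061]))
E
```

```text
(np.float64(297.0), np.float64(421.0)) (np.float64(297.0), np.float64(414.0)) (np.float64(299.0), np.float64(464.0))
```

Request:
drive_tool:
  xyz:
    - [0.015,0,0.15]
    - [0.015,0,0.25]
    - [0.015,0,0.34]
    - [0.015,0,0.385]
    - [0.015,0,0.385]
  rot:
    - [0,0,-0.002]
    - [0,0,-0.002]
    - [0,0,-0.002]
    - [0,0,-0.002]
    - [0,0,-0.002]
  claw: [0.6,0.6,0.6,0.6,0.6]

```text
t: 3.4
eef_pos: [0.448, 0.193, 0.044]
tool_rot: [1.828, 2.554, 0.001]
wrist_force: [-0.7, -0.6, 0.2]
opening: 0.798
```

```bash
python3 - <<'E'
from h import *
print(state()["eef_pos"],state()["opening"])
p,d=vision.read_camera("scene");cv2.imwrite("pics/s2.png",cv2.resize(p[200:280,190:310],None,fx=6,fy=6,interpolation=cv2.INTER_CUBIC))
mv([.448,.192,.045],108.8)
E
```

```text
[0.44799337 0.19296986 0.04403427] 0.7984949644689636
yaw now 108.83032615239432
xyz [-0.005 -0.002 -0.004] rot [0.0004 0.     0.0002]
```

View pics/s2.png

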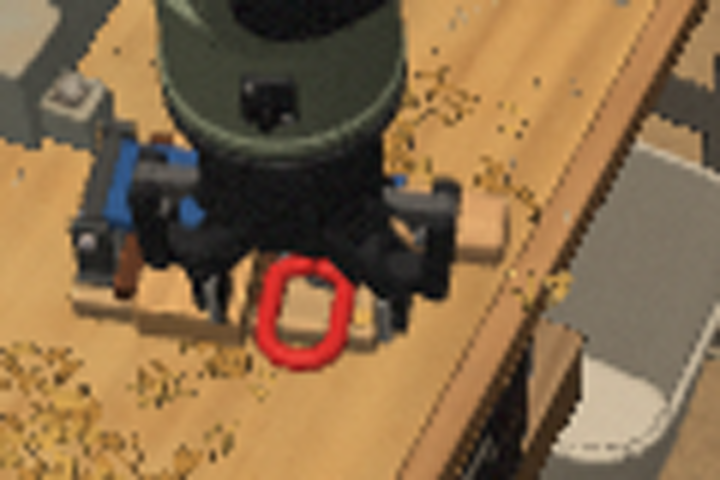

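Request:
drive_tool:
  xyz:
    - [0,0,0]
    - [0,0,0]
    - [0,0,0]
    - [0,0,0]
    - [0,0,0]
    - [0,0,0]
  rot:
    - [0,0,0]
    - [0,0,0]
    - [0,0,0]
    - [0,0,0]
    - [0,0,0]
    - [0,0,0]
  claw: [0,-0.5,-1,-1,-1,-1]

```text
t: 4.2
eef_pos: [0.4476, 0.1932, 0.0434]
tool_rot: [1.827, 2.555, 0.001]
wrist_force: [3.6, -0.1, 5.0]
opening: 0.465
```

```bash
python3 - <<'E'
from h import *
s=state();print(s["eef_pos"],s["opening"],s["wrist_force"],s["torque"])
p,d=vision.read_camera("scene");cv2.imwrite("pics/s3.png",cv2.resize(p[200:280,190:310],None,fx=6,fy=6,interpolation=cv2.INTER_CUBIC))
E
```

```text
[0.44762504 0.19317108 0.04339898] 0.46450433467123187 [ 3.63592779 -0.0836516   5.01917039] [-0.23298051 -0.74958781  0.12217974]
```

View pics/s3.png

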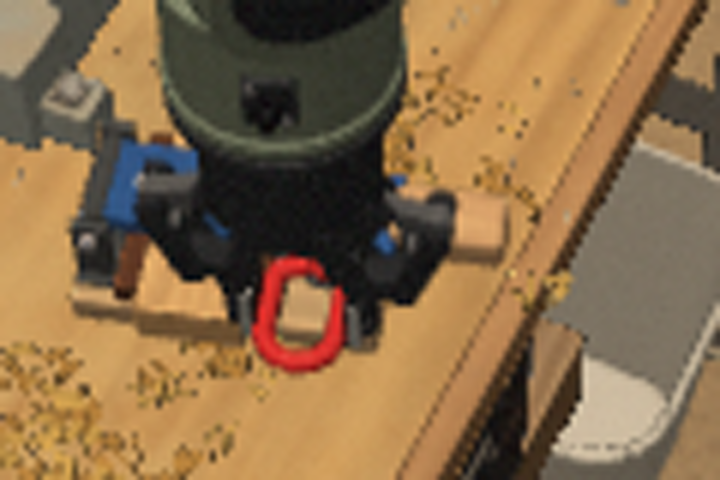

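The fingers hold the loop by both its sides (pads at px (245,310) and (355,320), opening 39.5 mm). Next I pull straight out along tool +x.

Request:
drive_tool:
  xyz:
    - [0.05,0,0]
    - [0.1,0,0]
    - [0.15,0,0]
    - [0.2,0,0]
    - [0.25,0,0]
    - [0.3,0,0]
    - [0.36,0,0]
    - [0.42,0,0]
    - [0.44,0,0]
    - [0.44,0,0]
  rot:
    - [0,0,0]
    - [0,0,0]
    - [0,0,0]
    - [0,0,0]
    - [0,0,0]
    - [0,0,0]
    - [0,0,0]
    - [0,0,0]
    - [0,0,0]
    - [0,0,0]
  claw: [-1,-1,-1,-1,-1,-1,-1,-1,-1,-1]

```text
t: 5.5
eef_pos: [0.4188, 0.2765, 0.0433]
tool_rot: [-1.827, -2.556, 0.0]
wrist_force: [0.3, -0.3, -1.4]
opening: 0.468
```

```bash
python3 - <<'E'
from h import *
s=state();print(s["eef_pos"],s["opening"],s["wrist_force"],s["torque"])
p,d=vision.read_camera("scene");cv2.imwrite("pics/s4.png",cv2.resize(p[190:300,170:320],None,fx=5,fy=5,interpolation=cv2.INTER_CUBIC))
E
```

```text
[0.4188105  0.27649321 0.04325746] 0.4677992752325292 [ 0.3273526  -0.29729723 -1.43015211] [0.02077317 0.01517212 0.00498127]
```

View pics/s4.png

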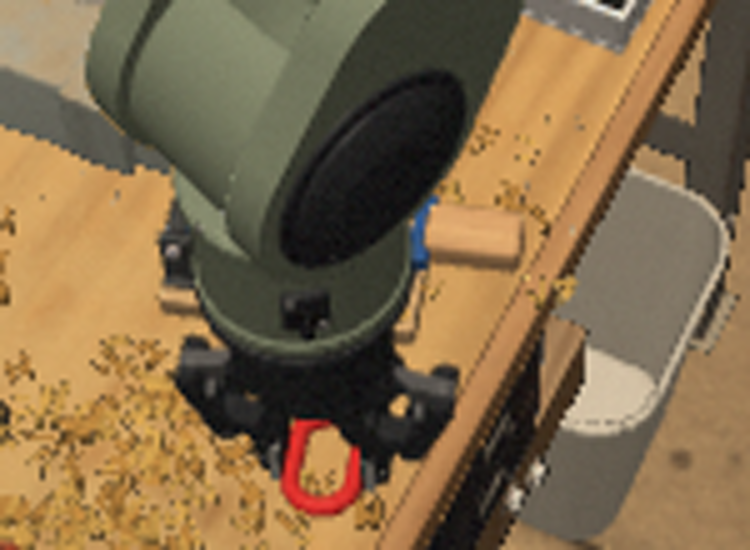

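Request:
drive_tool:
  xyz:
    - [0,0,-0.15]
    - [0,0,-0.4]
    - [0,0,-0.75]
    - [0,0,-0.8]
  rot:
    - [0,0,0]
    - [0,0,0]
    - [0,0,0]
    - [0,0,0]
  claw: [-1,-1,-1,-1]

```text
t: 6.05
eef_pos: [0.42, 0.2765, 0.2066]
tool_rot: [1.828, 2.553, 0.006]
wrist_force: [1.1, 0.2, -1.5]
opening: 0.462
```

```bash
python3 - <<'E'
from h import *
s=state();print(s["eef_pos"],s["opening"],s["wrist_force"],s["torque"])
mv([.445,.09,.2],98)
p,d=vision.read_camera("scene");cv2.imwrite("pics/s5.png",p[100:300,130:380].repeat(3,0).repeat(3,1))
p,d=vision.read_camera("top");cv2.imwrite("pics/t5.png",p[160:240,130:330].repeat(4,0).repeat(4,1))
E
```

```text
[0.42002516 0.27653723 0.2066097 ] 0.46237850740856246 [ 1.0615714   0.17975847 -1.51249062] [-0.02676013 -0.01881255 -0.0221934 ]
yaw now 108.8033168718096
xyz [-0.923 -0.183  0.032] rot [ 0.0014 -0.0003  0.06  ]
```

View pics/s5.png

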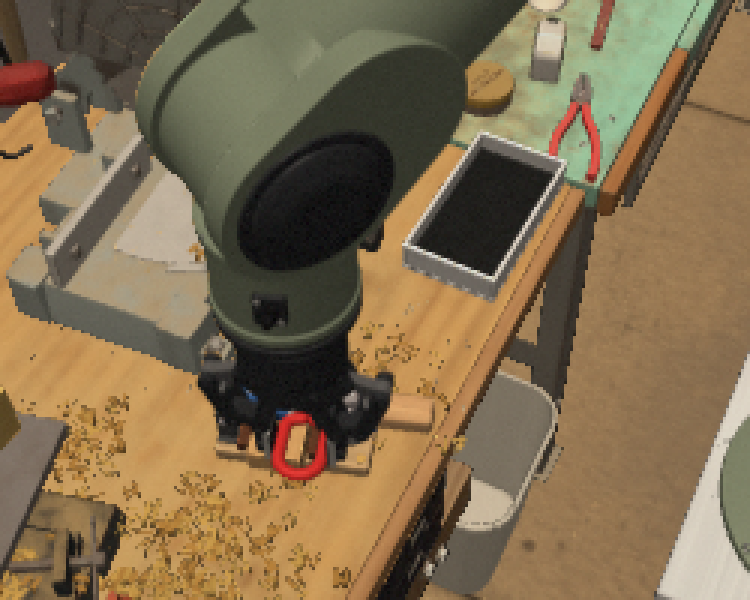

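View pics/t5.png

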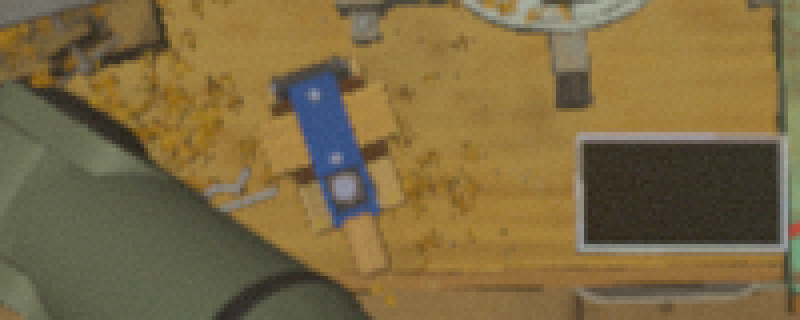

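The clip is out of the stud and still held. In the top view its legs show free of the jig at zoomed px (205–275, 180–210), and the block and bar have not moved. I'll carry it to the tray now.

Request:
drive_tool:
  xyz:
    - [-0.3,-0.06,0]
    - [-0.6,-0.12,0]
    - [-0.92,-0.18,0]
    - [-0.92,-0.18,0]
  rot:
    - [0,0,0.02]
    - [0,0,0.04]
    - [0,0,0.06]
    - [0,0,0.06]
  claw: [-1,-1,-1,-1]

```text
t: 6.65
eef_pos: [0.4441, 0.0856, 0.2018]
tool_rot: [-2.069, -2.364, 0.005]
wrist_force: [-0.2, 0.5, -0.5]
opening: 0.466
```

```bash
python3 - <<'E'
from h import *
s=state();print(s["eef_pos"],s["opening"],s["wrist_force"])
mv([.452,-.1,.2],88.7)
E
```

```text
[0.44405219 0.08564214 0.20179226] 0.4662681614399307 [-0.16448609  0.5354979  -0.45721492]
yaw now 97.61787998178728
xyz [-0.925 -0.084  0.011] rot [-0.0008  0.0006  0.0495]
```

Request:
drive_tool:
  xyz:
    - [-0.3,-0.03,0]
    - [-0.6,-0.06,0]
    - [-0.92,-0.08,0]
    - [-0.92,-0.08,0]
  rot:
    - [0,0,0.02]
    - [0,0,0.04]
    - [0,0,0.05]
    - [0,0,0.05]
  claw: [-1,-1,-1,-1]

```text
t: 7.15
eef_pos: [0.4535, -0.0976, 0.2019]
tool_rot: [-2.245, -2.196, 0.003]
wrist_force: [-0.2, 1.7, -0.0]
opening: 0.464
```

```bash
python3 - <<'E'
from h import *
s=state();print(s["eef_pos"],s["opening"],s["wrist_force"])
mv([.4525,-.129,.1],88.7)
for n in("scene","top"):
    p,d=vision.read_camera(n);np.savez(n+"6.npz",p=p,d=d)
    c=p[90:250,190:390] if n=="scene" else p[150:260,200:380]
    cv2.imwrite(f"pics/{n}6.png",cv2.resize(c,None,fx=3.7,fy=3.7))
E
```

```text
[ 0.45354116 -0.09763748  0.2018797 ] 0.46445265260171825 [-0.20779406  1.6578981  -0.00841719]
yaw now 88.71251551319254
xyz [-0.157 -0.001  0.509] rot [-0.0007  0.0002  0.0001]
```

View pics/scene6.png

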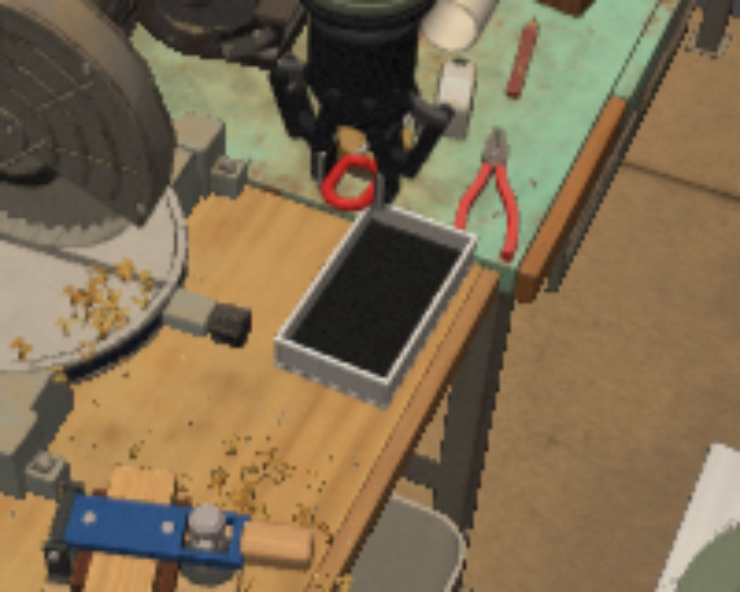

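View pics/top6.png

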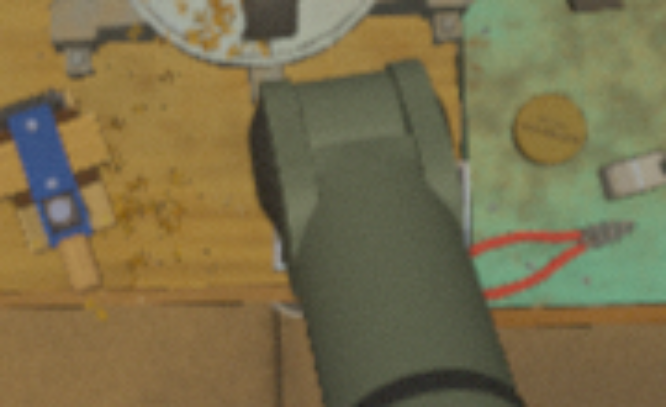

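Request:
drive_tool:
  xyz:
    - [-0.1,0,0]
    - [-0.157,0,0.1]
    - [-0.157,0,0.3]
    - [-0.157,0,0.5]
    - [-0.157,0,0.7]
    - [-0.157,0,0.8]
    - [-0.157,0,0.85]
    - [-0.157,0,0.9]
    - [-0.157,0,0.92]
    - [-0.157,0,0.92]
  rot:
    - [0,0,0]
    - [0,0,0]
    - [0,0,0]
    - [0,0,0]
    - [0,0,0]
    - [0,0,0]
    - [0,0,0]
    - [0,0,0]
    - [0,0,0]
    - [0,0,0]
  claw: [-1,-1,-1,-1,-1,-1,-1,-1,-1,-1]

```text
t: 8.5
eef_pos: [0.4539, -0.1252, 0.0195]
tool_rot: [2.239, 2.203, 0.0]
wrist_force: [-0.3, -0.6, -0.8]
opening: 0.465
```

```bash
python3 - <<'E'
from h import *
s=state();print(s["eef_pos"],s["opening"],s["wrist_force"])
for n in("scene",):
    p,d=vision.read_camera(n)
    c=p[130:210,250:350]
    cv2.imwrite(f"pics/{n}7.png",cv2.resize(c,None,fx=7,fy=7,interpolation=cv2.INTER_CUBIC))
E
```

```text
[ 0.45393469 -0.12517838  0.01948393] 0.46524351017522314 [-0.28666935 -0.59827814 -0.82681421]
```

View pics/scene7.png

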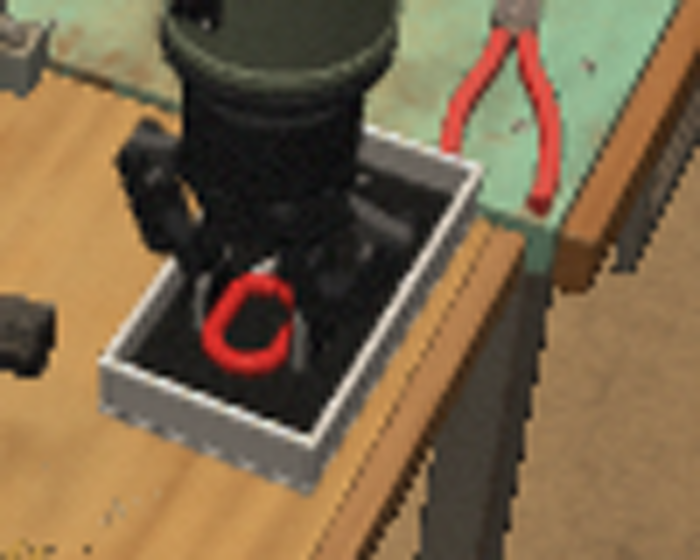

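Request:
drive_tool:
  xyz:
    - [0,0,0.02]
    - [0,0,0.035]
    - [0,0,0.035]
  rot:
    - [0,0,0]
    - [0,0,0]
    - [0,0,0]
  claw: [-1,-1,-1]

```text
t: 8.93
eef_pos: [0.4539, -0.1254, 0.0127]
tool_rot: [2.239, 2.203, -0.0]
wrist_force: [-2.7, -0.4, 13.3]
opening: 0.466
```

Request:
drive_tool:
  xyz:
    - [0,0,-0.012]
    - [0,0,-0.012]
    - [0,0,-0.012]
    - [0,0,-0.012]
    - [0,0,-0.012]
    - [0,0,-0.012]
  rot:
    - [0,0,0]
    - [0,0,0]
    - [0,0,0]
    - [0,0,0]
    - [0,0,0]
    - [0,0,0]
  claw: [-1,0.0,0.1,0.2,0.2,0.2]

```text
t: 9.68
eef_pos: [0.4538, -0.1252, 0.0147]
tool_rot: [-2.24, -2.203, -0.0]
wrist_force: [0.3, -1.1, 0.7]
opening: 0.601
```

```bash
python3 - <<'E'
from h import *
s=state();print(s["eef_pos"],s["opening"],s["wrist_force"])
for n in("scene",):
    p,d=vision.read_camera(n)
    c=p[130:210,250:350]
    cv2.imwrite(f"pics/{n}8.png",cv2.resize(c,None,fx=7,fy=7,interpolation=cv2.INTER_CUBIC))
E
```

```text
[ 0.45378068 -0.1252029   0.01466409] 0.6006340776655801 [ 0.29157579 -1.13780229  0.67335595]
```

View pics/scene8.png

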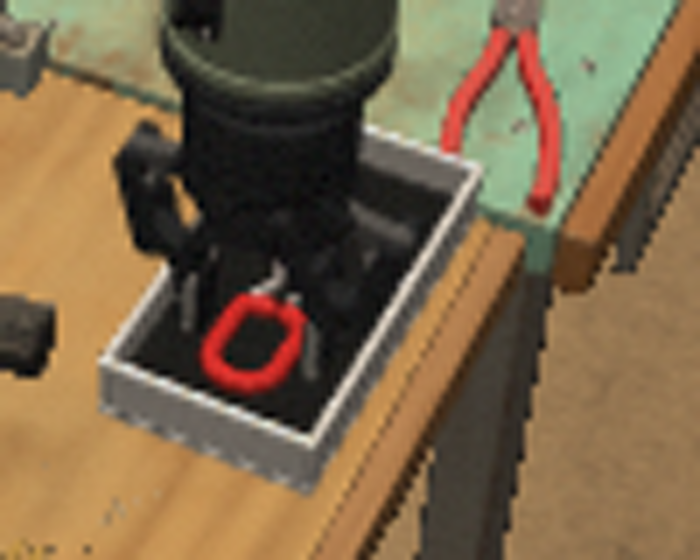

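Released: the loop now lies flat at zoomed px (252,343). I'll raise the tool straight up, keeping the opening unchanged.

Request:
drive_tool:
  xyz:
    - [0,0,-0.1]
    - [0,0,-0.3]
    - [0,0,-0.6]
    - [0,0,-0.9]
    - [0,0,-0.95]
    - [0,0,-0.95]
  rot:
    - [0,0,0]
    - [0,0,0]
    - [0,0,0]
    - [0,0,0]
    - [0,0,0]
    - [0,0,0]
  claw: [0.2,0.2,0.2,0.2,0.2,0.2]

```text
t: 10.48
eef_pos: [0.4538, -0.1255, 0.2048]
tool_rot: [2.239, 2.202, 0.0]
wrist_force: [0.7, 0.7, -0.2]
opening: 0.601
```

```bash
python3 - <<'E'
from h import *
s=state();print(s["eef_pos"],s["opening"],s["joint_pos"])
for n in("scene",):
    p,d=vision.read_camera(n);np.savez("scene9.npz",p=p,d=d)
    c=p[110:270,190:350]
    cv2.imwrite(f"pics/{n}9.png",cv2.resize(c,None,fx=3.7,fy=3.7,interpolation=cv2.INTER_CUBIC))
P=pts("scene",d)
hsv=cv2.cvtColor(p,cv2.COLOR_BGR2HSV)
m=((hsv[...,0]<10)|(hsv[...,0]>170))&(hsv[...,1]>120)&(hsv[...,2]>80)&(abs(P[...,0]-.455)<.06)&(abs(P[...,1]+.15)<.1)
print("loop",P[m].mean(0),P[m].min(0),P[m].max(0),m.sum())
g=(hsv[...,2]>95)&(hsv[...,1]<70)&(abs(P[...,0]-.452)<.042)&(abs(P[...,1]+.163)<.085)&(P[...,2]<.03)
print("wire",g.sum(),P[g].min(0),P[g].max(0))
E
```

```text
[ 0.45379404 -0.1254944   0.20484645] 0.6014760160265246 [ 0.53091016  0.34414593 -0.4802036   2.00365536  0.21146927  0.84052857
 -0.08385616]
loop [ 0.45530538 -0.12157844  0.02332739] [ 0.43469676 -0.14995418  0.01243734] [ 0.47880058 -0.09297848  0.029891  ] 111
wire 140 [ 0.41027117 -0.24798735 -0.80307167] [ 0.4786299  -0.07867552  0.0261146 ]
```

View pics/scene9.png

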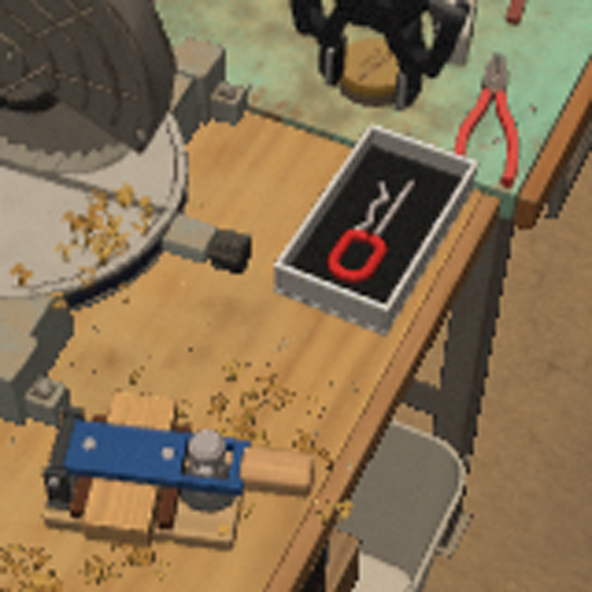

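```bash
python3 - <<'E'
from h import *
for n in("top","scene"):
    X=pts(n,np.load(n+"0.npz")["d"]).reshape(-1,3)
    X=X[(X[:,2]>.09)&(X[:,2]<1.2)&(X[:,0]>.3)&(X[:,0]<.8)&(X[:,1]>-.15)&(X[:,1]<.35)]
    r=np.hypot(X[:,0]-.55,X[:,1]-.165)
    for k in np.argsort(r)[:400:16]: print(n,np.round(X[k],3),round(r[k],3))
u=lambda n,a,b,z:np.round(onplane(n,a,b,z),4)
print("handle top",u("top",200+79/3.7,150+263/3.7,.061),u("scene",190+278/3.7,110+466/3.7,.058))
print("stud top",u("top",200+61/3.7,150+210/3.7,.08),u("scene",190+207/3.7,110+442/3.7,.08))
z=np.load("scene9.npz");z2=np.load("top6.npz")
for n,z in(("scene",z),("top",z2)):
    P=pts(n,z["d"]);hsv=cv2.cvtColor(z["p"],cv2.COLOR_BGR2HSV)
    w=(hsv[...,0]>5)&(hsv[...,0]<25)&(abs(P[...,2]-.061)<.007)&(P[...,0]<.45)&(P[...,0]>.35)&(abs(P[...,1]-.125)<.04)
    H=P[w];print(n,len(H),H.mean(0),cv2.minAreaRect((H[:,:2]*1000).astype(np.float32)))
E
```

```text
top [0.603 0.239 0.482] 0.091
top [0.601 0.245 0.489] 0.095
top [0.606 0.247 0.492] 0.099
top [0.618 0.243 0.486] 0.103
top [0.611 0.254 0.494] 0.108
top [0.62  0.252 0.49 ] 0.112
top [0.619 0.259 0.494] 0.116
top [0.632 0.254 0.484] 0.121
top [0.635 0.257 0.483] 0.125
top [0.623 0.273 0.479] 0.13
top [0.643 0.264 0.483] 0.136
top [0.648 0.269 0.484] 0.143
top [0.647 0.281 0.479] 0.151
top [0.617 0.317 0.165] 0.166
top [0.629 0.319 0.154] 0.173
top [0.643 0.314 0.521] 0.176
top [0.643 0.317 0.523] 0.178
top [0.613 0.333 0.167] 0.18
top [0.647 0.318 0.519] 0.181
top [0.612 0.336 0.154] 0.182
top [0.663 0.309 0.515] 0.183
top [0.65  0.319 0.524] 0.183
top [0.643 0.324 0.523] 0.184
top [0.645 0.323 0.532] 0.185
top [0.633 0.331 0.523] 0.186
scene [0.605 0.237 0.486] 0.091
scene [0.6   0.247 0.488] 0.096
scene [0.607 0.246 0.492] 0.099
scene [0.603 0.251 0.49 ] 0.101
scene [0.603 0.254 0.492] 0.103
scene [0.613 0.25  0.493] 0.106
scene [0.606 0.257 0.473] 0.108
scene [0.614 0.254 0.493] 0.11
scene [0.609 0.26  0.488] 0.112
scene [0.609 0.263 0.482] 0.114
scene [0.61  0.264 0.488] 0.116
scene [0.619 0.261 0.492] 0.118
scene [0.617 0.264 0.488] 0.12
scene [0.617 0.267 0.475] 0.122
scene [0.624 0.264 0.487] 0.124
scene [0.627 0.265 0.491] 0.126
scene [0.625 0.269 0.473] 0.128
scene [0.627 0.27  0.479] 0.13
scene [0.629 0.271 0.484] 0.133
scene [0.63  0.274 0.475] 0.135
scene [0.639 0.27  0.486] 0.138
scene [0.636 0.275 0.474] 0.14
scene [0.647 0.27  0.484] 0.143
scene [0.644 0.277 0.482] 0.146
scene [0.648 0.279 0.475] 0.15
handle top [0.4094 0.1195 0.061 ] [0.4109 0.1202 0.058 ]
stud top [0.4591 0.1344 0.08  ] [0.4603 0.1372 0.08  ]
scene 189 [0.41300455 0.12203858 0.06016634] ((420.0214538574219, 122.09239196777344), (67.95149993896484, 31.17302894592285), 17.547887802124023)
top 129 [0.41135993 0.12030343 0.06030949] ((416.67584228515625, 123.82637786865234), (68.68240356445312, 33.518653869628906), 24.025724411010742)
```

```bash
python3 - <<'E'
from h import *
mv([.43,.0,.205],145)
E
```

```text
yaw now 89.05082631070798
xyz [ 0.625 -0.127 -0.005] rot [-3.000e-04 -1.000e-04 -3.108e-01]
```

Request:
drive_tool:
  xyz:
    - [0.1,-0.02,0]
    - [0.2,-0.04,0]
    - [0.3,-0.06,0]
    - [0.4,-0.08,0]
    - [0.5,-0.1,0]
    - [0.625,-0.127,0]
    - [0.625,-0.127,0]
  rot:
    - [0,0,-0.05]
    - [0,0,-0.1]
    - [0,0,-0.15]
    - [0,0,-0.2]
    - [0,0,-0.25]
    - [0,0,-0.3]
    - [0,0,-0.31]
  claw: [0.2,0.2,0.2,0.2,0.2,0.2,0.2]

```text
t: 11.4
eef_pos: [0.4296, 0.0016, 0.2034]
tool_rot: [-0.94, -2.995, -0.001]
wrist_force: [0.4, -0.1, 0.2]
opening: 0.599
```

```bash
python3 - <<'E'
from h import *
print(state()["joint_pos"]);mv([.414,.121,.15],198.8)
E
```

```text
[ 0.48596026  0.3269386  -0.75595309  2.08792887  0.29901655  0.83644232
  0.5154392 ]
yaw now 145.14595939608873
xyz [0.404 0.446 0.268] rot [ 0.0003 -0.0008 -0.2981]
```

Request:
drive_tool:
  xyz:
    - [0.1,0.1,0]
    - [0.2,0.2,0]
    - [0.3,0.3,0]
    - [0.4,0.4,0]
    - [0.404,0.446,0.1]
    - [0.404,0.446,0.2]
    - [0.404,0.446,0.2]
  rot:
    - [0,0,-0.05]
    - [0,0,-0.1]
    - [0,0,-0.15]
    - [0,0,-0.2]
    - [0,0,-0.25]
    - [0,0,-0.298]
    - [0,0,-0.298]
  claw: [0.2,0.2,0.2,0.2,0.2,0.2,0.2]

```text
t: 12.28
eef_pos: [0.4147, 0.1191, 0.163]
tool_rot: [0.502, -3.097, -0.002]
wrist_force: [1.1, -0.2, 0.5]
opening: 0.598
```

```bash
python3 - <<'E'
from h import *
print(state()["joint_pos"]);mv([.414,.121,.10],198.8)
p,d=vision.read_camera("scene");cv2.imwrite("pics/s10.png",cv2.resize(p[110:290,150:350],None,fx=3.3,fy=3.3,interpolation=cv2.INTER_CUBIC))
E
```

```text
[ 0.3340594   0.46455393 -0.94893745  2.11765027  0.52065593  0.8145197
  0.95493304]
yaw now -161.59012465370472
xyz [-0.001  0.01   0.315] rot [ 0.0005 -0.0012 -0.0022]
```

View pics/s10.png

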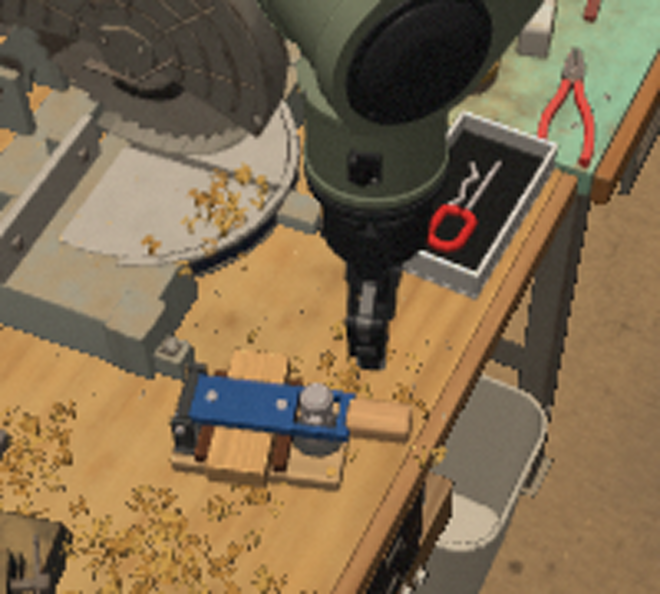

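Request:
drive_tool:
  xyz:
    - [0,0.01,0.2]
    - [0,0.01,0.35]
    - [0,0.01,0.5]
    - [0,0.01,0.6]
    - [0,0.01,0.66]
    - [0,0.01,0.66]
  rot:
    - [0,0,-0.002]
    - [0,0,-0.002]
    - [0,0,-0.002]
    - [0,0,-0.002]
    - [0,0,-0.002]
    - [0,0,-0.002]
  claw: [0.2,0.2,0.2,0.2,0.2,0.2]

```text
t: 13.08
eef_pos: [0.4151, 0.1214, 0.0327]
tool_rot: [0.512, -3.099, 0.0]
wrist_force: [-0.5, 0.5, -0.2]
opening: 0.599
```

```bash
python3 - <<'E'
from h import *
print(state()["joint_pos"]);mv([.414,.121,.031],198.8)
p,d=vision.read_camera("scene");cv2.imwrite("pics/s11.png",cv2.resize(p[190:280,190:310],None,fx=6,fy=6,interpolation=cv2.INTER_CUBIC))
E
```

```text
[ 0.1132373   0.67901716 -0.69598136  2.20156987  0.86324326  0.55867074
  0.65384866]
yaw now -161.23262805127305
xyz [ 0.006 -0.     0.009] rot [-0.0001 -0.0001 -0.0002]
```

View pics/s11.png

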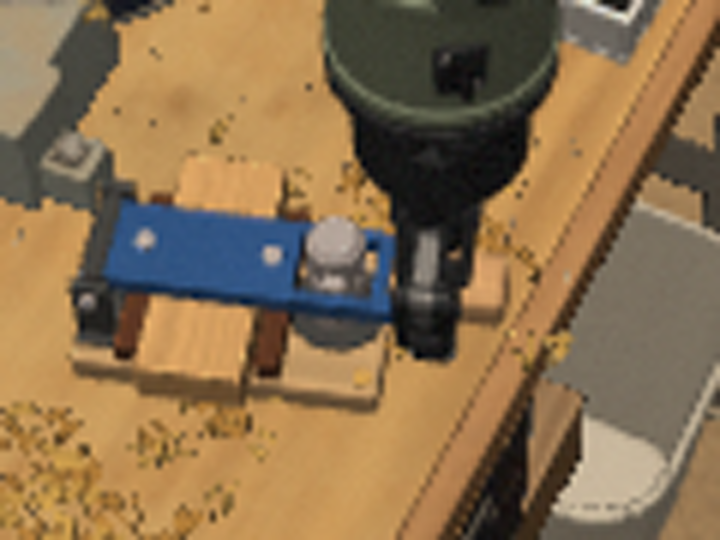

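Request:
drive_tool:
  xyz:
    - [0.03,0,0]
    - [0.03,0,0]
    - [0.03,0,0]
    - [0.03,0,0]
    - [0.03,0,0]
    - [0.03,0,0]
    - [0.03,0,0]
  rot:
    - [0,0,0]
    - [0,0,0]
    - [0,0,0]
    - [0,0,0]
    - [0,0,0]
    - [0,0,0]
    - [0,0,0]
  claw: [0.2,0.2,-1,-1,-1,-1,-1]

```text
t: 14.0
eef_pos: [0.4096, 0.1197, 0.0331]
tool_rot: [-0.514, 3.099, 0.0]
wrist_force: [-3.7, -0.9, 12.3]
opening: 0.338
```

```bash
python3 - <<'E'
from h import *
s=state();print(s["eef_pos"],s["joint_pos"],s["wrist_force"])
# arc: grip point relative to hinge
e=s["eef_pos"]+[0,0,.0187]; b=np.array([np.cos(np.radians(18.8)),np.sin(np.radians(18.8)),0])
hinge=np.array([.561,.171,.05]); r=(hinge-e)@b; print("r",r, "dz",e[2]-.05)
for deg in range(0,86,5):
    a=np.radians(deg);a0=np.arctan2(e[2]-.05,r);R=np.hypot(r,e[2]-.05)
    f=r-R*np.cos(a+a0); u=R*np.sin(a+a0)-(e[2]-.05)
    print(deg,"fwd(-x)",round(-f/.2,3),"up(-z)",round(-u/.2,3))
E
```

```text
[0.40955672 0.1197082  0.03305938] [ 0.11223643  0.67222864 -0.69413741  2.2164627   0.86950446  0.5486276
  0.64398704] [-3.68625822 -0.92695851 12.27818015]
r 0.15989325839778296 dz 0.0017593834491661312
0 fwd(-x) -0.0 up(-z) -0.0
5 fwd(-x) -0.004 up(-z) -0.07
10 fwd(-x) -0.014 up(-z) -0.139
15 fwd(-x) -0.03 up(-z) -0.207
20 fwd(-x) -0.051 up(-z) -0.273
25 fwd(-x) -0.079 up(-z) -0.337
30 fwd(-x) -0.112 up(-z) -0.399
35 fwd(-x) -0.15 up(-z) -0.457
40 fwd(-x) -0.193 up(-z) -0.512
45 fwd(-x) -0.24 up(-z) -0.563
50 fwd(-x) -0.292 up(-z) -0.609
55 fwd(-x) -0.348 up(-z) -0.651
60 fwd(-x) -0.407 up(-z) -0.688
65 fwd(-x) -0.47 up(-z) -0.719
70 fwd(-x) -0.534 up(-z) -0.745
75 fwd(-x) -0.601 up(-z) -0.766
80 fwd(-x) -0.669 up(-z) -0.78
85 fwd(-x) -0.739 up(-z) -0.788
```

Request:
drive_tool:
  xyz:
    - [-0.004,0,-0.07]
    - [-0.014,0,-0.139]
    - [-0.03,0,-0.207]
    - [-0.051,0,-0.273]
    - [-0.079,0,-0.337]
    - [-0.112,0,-0.399]
    - [-0.15,0,-0.457]
    - [-0.193,0,-0.512]
    - [-0.193,0,-0.512]
  rot:
    - [0,0,0]
    - [0,0,0]
    - [0,0,0]
    - [0,0,0]
    - [0,0,0]
    - [0,0,0]
    - [0,0,0]
    - [0,0,0]
    - [0,0,0]
  claw: [-1,-1,-1,-1,-1,-1,-1,-1,-1]

```text
t: 15.12
eef_pos: [0.4464, 0.1318, 0.1358]
tool_rot: [-0.514, 3.099, -0.001]
wrist_force: [-2.2, -4.8, 0.9]
opening: 0.337
```

```bash
python3 - <<'E'
from h import *
s=state();print(s["opening"],s["joint_pos"],s["wrist_force"],s["torque"])
p,d=vision.read_camera("scene");cv2.imwrite("pics/s12.png",cv2.resize(p[110:290,150:350],None,fx=3.3,fy=3.3,interpolation=cv2.INTER_CUBIC))
E
```

```text
0.33679235116816003 [ 0.25806642  0.55113775 -0.88532659  2.06454146  0.60042785  0.80201194
  0.90718878] [-2.18782672 -4.75167303  0.9013342 ] [-1.20866165  0.92098773 -0.42045959]
```

View pics/s12.png

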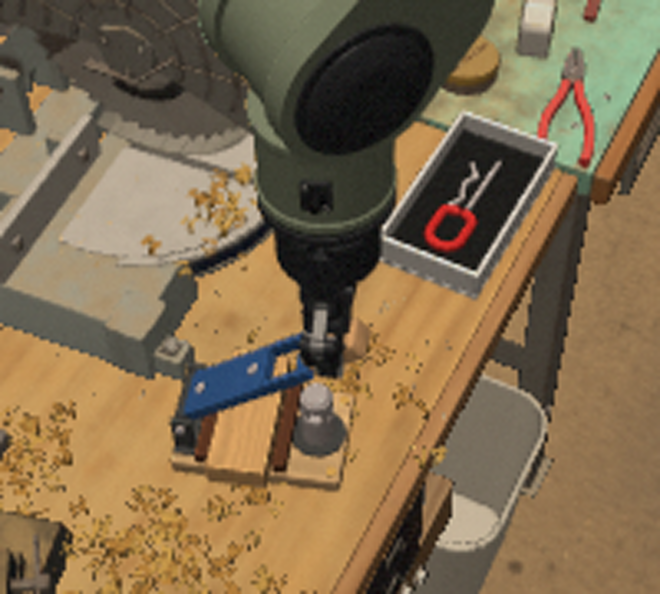

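Request:
drive_tool:
  xyz:
    - [-0.051,0,-0.051]
    - [-0.107,0,-0.097]
    - [-0.167,0,-0.139]
    - [-0.23,0,-0.176]
    - [-0.297,0,-0.207]
    - [-0.365,0,-0.233]
    - [-0.365,0,-0.233]
  rot:
    - [0,-0.014,0]
    - [0,-0.028,0]
    - [0,-0.042,0]
    - [0,-0.056,0]
    - [0,-0.07,0]
    - [0,-0.083,0]
    - [0,-0.083,0]
  claw: [-1,-1,-1,-1,-1,-1,-1]

```text
t: 16.05
eef_pos: [0.5157, 0.1546, 0.1822]
tool_rot: [-0.471, 2.844, 0.059]
wrist_force: [1.4, -8.4, -1.4]
opening: 0.339
```

```bash
python3 - <<'E'
from h import *
s=state();print(s["opening"],s["joint_pos"],s["wrist_force"],s["torque"])
p,d=vision.read_camera("scene");cv2.imwrite("pics/s13.png",cv2.resize(p[80:290,100:350],None,fx=2.8,fy=2.8,interpolation=cv2.INTER_CUBIC))
p,d=vision.read_camera("top");cv2.imwrite("pics/t13.png",cv2.resize(p[100:240,100:300],None,fx=4,fy=4,interpolation=cv2.INTER_CUBIC))
E
```

```text
0.3394412784106196 [ 0.26192278  0.45532899 -0.86477425  2.06414579  0.71152667  0.6183853
  0.83640824] [ 1.43540619 -8.40384277 -1.39440658] [-2.1141694   0.3458775  -0.60069629]
```

View pics/s13.png

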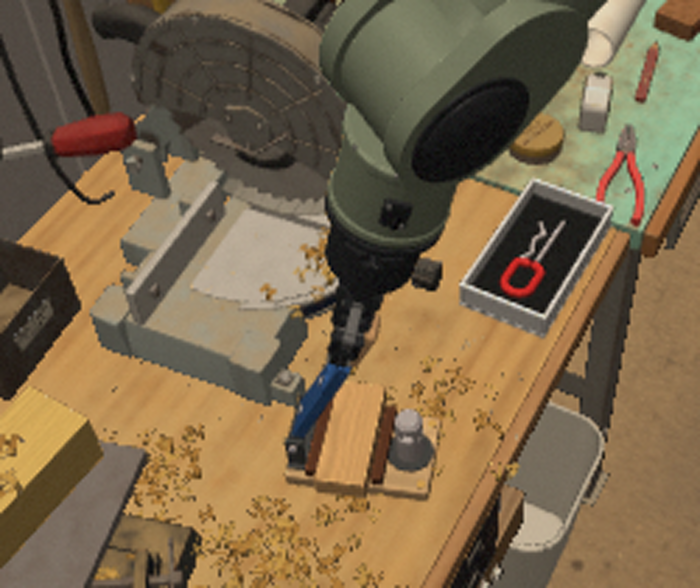

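View pics/t13.png

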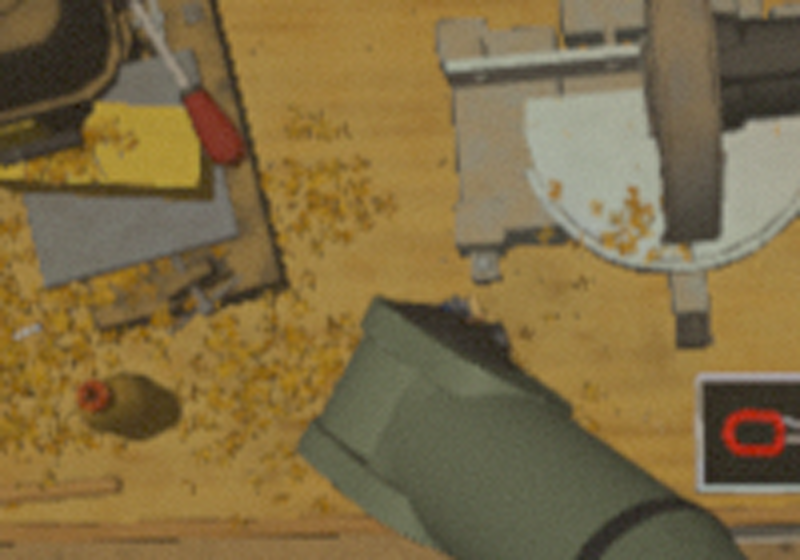

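Request:
drive_tool:
  xyz:
    - [-0.07,-0.004,-0.003]
    - [-0.139,-0.008,0.001]
    - [-0.209,-0.01,0.012]
    - [-0.209,-0.01,0.012]
    - [-0.209,-0.01,0.012]
  rot:
    - [0,0,0]
    - [0,0,0]
    - [0,0,0]
    - [0,0,0]
    - [0,0,0]
  claw: [-1,-1,-1,-1,-1]

```text
t: 16.77
eef_pos: [0.5551, 0.1675, 0.191]
tool_rot: [-0.473, 2.842, 0.063]
wrist_force: [1.2, -0.6, 4.1]
opening: 0.34
```

```bash
python3 - <<'E'
from h import *
s=state();print(s["opening"],s["joint_pos"],s["wrist_force"],s["torque"])
p,d=vision.read_camera("scene");cv2.imwrite("pics/s14.png",cv2.resize(p[80:290,100:350],None,fx=2.8,fy=2.8,interpolation=cv2.INTER_CUBIC))
E
```

```text
0.33986357844189646 [ 0.24276303  0.50680418 -0.86181389  1.95815664  0.70493855  0.68328064
  0.87513346] [ 1.16851    -0.60731633  4.0832878 ] [-0.57842495 -0.18843974 -0.3271213 ]
```

View pics/s14.png

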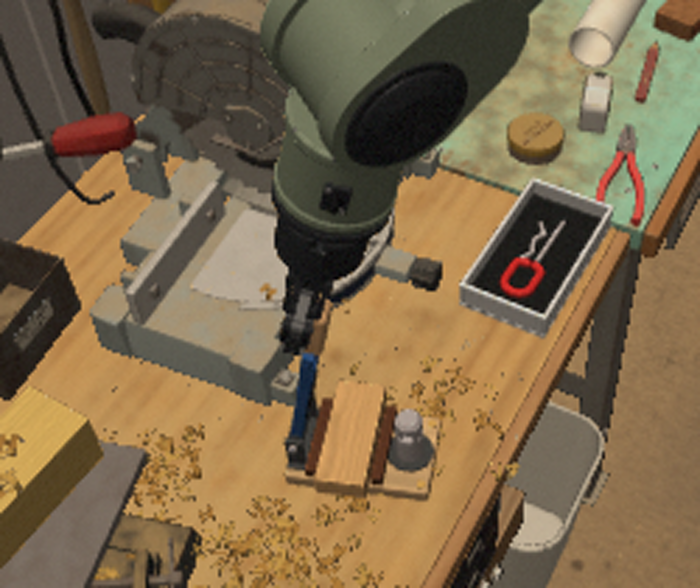

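Request:
drive_tool:
  xyz:
    - [0,0,0]
    - [0,0,0]
    - [0,0,0]
    - [0,0,0]
    - [0,0,-0.15]
    - [0,0,-0.4]
    - [0,0,-0.6]
    - [0,0,-0.7]
  rot:
    - [0,0,0]
    - [0,0,0]
    - [0,0,0]
    - [0,0,0]
    - [0,0,0]
    - [0,0,0]
    - [0,0,0]
    - [0,0,0]
  claw: [-0.1,0.1,0.3,0.3,0.3,0.3,0.3,0.3]

```text
t: 17.82
eef_pos: [0.5202, 0.1555, 0.3274]
tool_rot: [-0.472, 2.843, 0.061]
wrist_force: [0.3, -0.5, -0.1]
opening: 0.647
```

Request:
drive_tool:
  xyz:
    - [0.2,0,0]
    - [0.5,0,0]
    - [0.7,0,0]
    - [0.7,0,0]
  rot:
    - [0,0,0]
    - [0,0,0]
    - [0,0,0]
    - [0,0,0]
  claw: [0.3,0.3,0.3,0.3]

```text
t: 18.32
eef_pos: [0.3906, 0.11, 0.2888]
tool_rot: [-0.47, 2.846, 0.056]
wrist_force: [-0.0, 0.1, -0.0]
opening: 0.654
```

```bash
python3 - <<'E'
from h import *
s=state();print(s["eef_pos"],s["joint_pos"],s["wrist_force"])
p,d=vision.read_camera("scene");np.savez("scene15.npz",p=p,d=d);cv2.imwrite("pics/s15.png",cv2.resize(p[80:340,100:350],None,fx=2.3,fy=2.3,interpolation=cv2.INTER_CUBIC))
P=pts("scene",d);hsv=cv2.cvtColor(p,cv2.COLOR_BGR2HSV)
bl=(abs(hsv[...,0].astype(int)-110)<12)&(hsv[...,1]>120)&(hsv[...,2]>50)&(abs(P[...,0]-.55)<.08)&(abs(P[...,1]-.165)<.06)
B=P[bl];print(len(B),B.mean(0));b=np.array([.947,.322]);q=np.c_[B[:,:2]@b,B[:,2]]
u,sv,vt=np.linalg.svd(q-q.mean(0));print("dir",vt[0],np.degrees(np.arctan2(vt[0,1],-vt[0,0])),q.min(0),q.max(0))
p,d=vision.read_camera("top");cv2.imwrite("pics/t15.png",cv2.resize(p[150:250,100:400],None,fx=2.6,fy=2.6,interpolation=cv2.INTER_CUBIC))
E
```

```text
[0.39056997 0.10995244 0.28877539] [ 0.80322213 -0.01671549 -1.19639729  2.19828557  0.00918413  0.69071171
  1.49672082] [-0.02657993  0.08600442 -0.03239244]
122 [0.54530646 0.18425876 0.13131699]
dir [ 0.19049228 -0.98168869] -100.98151471667978 [0.55974782 0.0587545 ] [0.59380833 0.18896939]
```

View pics/s15.png

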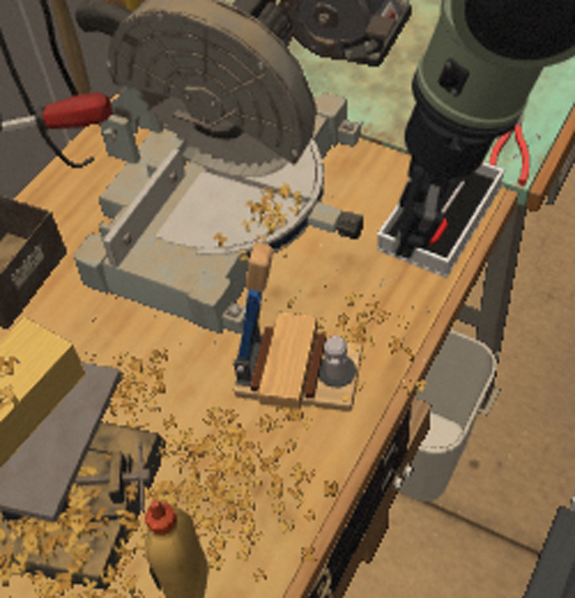

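View pics/t15.png

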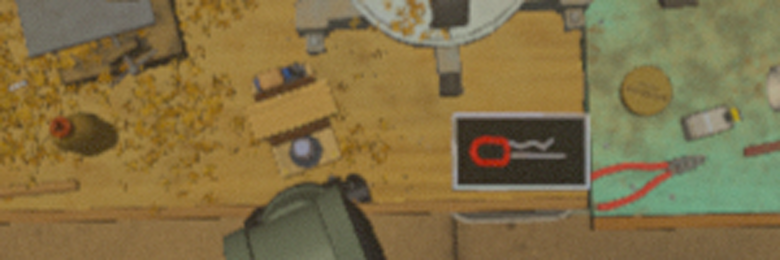

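```bash
python3 - <<'E'
from h import *
print(robot.hand_in(),state()["t"])
E
```

```text
the job is handed in; nothing more can be done
the job is handed in; nothing more can be done
```

I gripped the red loop by its straight sides and pulled the clip about 88 mm straight out of the stud. I then laid it in the tray, releasing it a few millimetres above the floor. After that I lifted the hold-down bar by its handle, let it go upright, and drew the arm clear. I handed in at about 18.5 s of the 54 s allowed; no verdict was reported.

**Last pictures before handing in:**
- **Clip:** the whole clip lies flat inside the tray, with the loop centre about 5 mm from where I aimed it.
- **Block and other items:** the block looks to be in its place between the cleats, and the bottle, tin and tape measure look unmoved. I judged these by eye and did not measure them.
- **Force:** the wrist force was near zero after I backed away. While lowering the clip, the force briefly reached 13 N on the tray floor, so I backed off slightly before opening the fingers.

**Bar angle:** my two estimates disagreed. The depth image gave about 79° and the release pose of the gripper gave about 86°, but both are above the 72° needed.

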